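# Put the tin away in the bin with the stayed lid

## Robot

A 6-joint arm with a two-finger parallel gripper is mounted at the origin on a cart in front of the work surface, level with it; the furniture and walls round the work are solid. World frame = base frame: x ahead of the robot, y to its left, z up, the work surface at z = 0. Lengths are in m, angles in rad, forces in N, time in s.
With the tool pointing down it reaches from about 0.35 to 0.975 m from the base axis. Payload 4.9 kg.
Tool frame: the origin (TCP) lies on the centre line of the jaws, within the pads' length; the fingertips stand 22 mm ahead of it and the grasp point (between the pads) lies 3 mm ahead of it (manip.tcp_to_tips is the distance from the TCP to the fingertips, in m); z points along the fingers, x is the direction in which the jaws open and shut, and the axes are right-handed (so a half turn about z gives the same grasp; the last joint's range is limited). The gripper opens to 85 mm and grips with 20 to 120 N. Pads are 22 mm wide; open, the fingers measure 114 mm over their backs; the gripper's body (76 mm by 85 mm) begins 54 mm behind the grasp point. The pads swing forward as they close: fully open they stand 13 mm farther back than shut.
Start: joints at [-1.236, 0.053, 1.613, -0, 1.476, -0.119], TCP at [0.274, -0.562, 0.253] pointing down, gripper open.
Joint ranges: [-3.01, 3.01], [-1.01, 2.22], [0.06, 2.58], [-1.02, 4.17], [0.09, 2.62], [-3.14, 3.14]. Speed limits (rad/s): [2.57, 2.57, 3.14, 3.14, 3.14, 3.14].

## Interface

Orientations are given as a unit quaternion [w, x, y, z].
In Python, from plant import manip gives the robot as it stands.
- The arm moves only by the shell command python3 -m pendant 'ROWS'. ROWS is a JSON object of lists of equal length, an entry for each row: "linear": the shift along the tool's x, y, z in cm, a list of three; "rotation": the turn, a rotation vector about the tool's x, y, z in degrees, a list of three; "grip": the closure, from 0 (fully open) to 1 (shut). A call has exactly 10 rows; each row is the pose to reach, as a shift and turn from the pose commanded when the call began, along the tool's axes at that moment; what a row does not reach only later rows make up. A row lasts 1/12 s, in which the tool goes at most 41.7 mm and 7.16 degrees, less where a joint would pass 70% of its speed; a pose out of reach is approached as far as the arm can. A call with a gripper value outside its range is refused whole. The fingers move at their own pace and stop on an object; the grip force is fixed at half the most. Time passes only in rows, so rows that repeat a pose let the fingers close, or fill a call up. It gives the time, the measured TCP pose, the force and the opening at its end, in the units of the state.
- manip.state(): the state, without advancing time (a new reading comes with each control period).
- manip.grab_frame(name): name is "scene" or "top"; returns the picture (480x640x3 uint8, red, green, blue); there is no depth.
- manip.calibration(name): a dict with "fx", "fy", "cx", "cy" (pixels), "cam_to_world" (4x4, takes a point from camera to world coordinates). Camera axes: x right, y up, looking along -z (the intrinsics and any distortion apply to the point x, -y, -z); pixel columns grow to the right and rows downward; lengths in m; the calibration is good to about 2 mm. A picture is of the moment at which its call begins. calibration takes no time and is no camera call.
- manip.job_done(): hands the job in, once; it reports no verdict.
The state is a dict: "time": time; "joint_pos": joint angles; "joint_vel": joint speeds; "joint_efforts": joint torques, N m; "tool_pos": TCP position; "tool_rot": TCP orientation; "contact_force": force on the tool from outside, world axes, zero at the start; "ft_torque": the same for the moment, N m; "gripper_width": opening from 0.0 (shut) to 1.0 (fully open).
Only numpy, scipy, OpenCV 4.12 (cv2) and the standard library are available. Lean on these libraries where they do the work, as an engineer would, in place of code of your own. Each camera call takes 0.05 s, during which the arm holds its last target. There are 200 camera calls.

## Task

Raise the lid of the steel bin as far as it goes so that its folding stay locks straight and holds the lid up by itself, then stand the food tin upright on the floor inside the bin and let go of it. After that break the stay's knee and lower the lid gently until it is fully shut, never letting it fall; do not tip the tin over, leave the other things where they are, and finish with the hand clear of everything.

Things in the scene. Friction and masses are not known exactly. Their poses are not given: they have to be found in the camera images.
- bin: Fixed steel bin with a hinged lid, 160 (x) x 180 (y) x 92 mm high, walls 4 mm, inner floor 10 mm above its underside, 80 mm clear under the shut lid. Origin: centre of the underside. Its x points from the handle side (here called front, turned to the robot's left) to the hinge side (back), y away from the robot, z up. The folding stay is outside on its +y wall, the one far from the robot.
- bin_lid (a joint): Lid angle in rad about the bin's y axis: 0 shut, grows as the front edge rises; 1.40 stay taut, stop at 1.42; rests at about 1.38 on the locked stay. Lid: 500 g, 166 mm from hinge to front edge, 190 mm wide. Let go unlocked it falls shut at over 3 rad/s; keep it below 2.4 rad/s. A drop from under 0.04 rad is harmless.
- lid_hinge (a point): Middle of the lid's hinge axis, at (80, 0, 94) mm in the bin's frame; fixed to the bin. Beware: a wall shelf hangs over the rear of the bench, front edge 0.59 m ahead of the robot, underside 0.675 m up; keep the wrist and forearm clear of it.
- lid_handle (a point): Middle of the lid's round handle bar (12 mm thick, 116 mm long along the bin's y), 40 mm beyond the lid's front edge on two side posts, 206 mm from the hinge axis, level with it when shut. With 34 mm free between bar and lid it can be pinched from above (fingers closing along the bin's x) at every lid angle, the hand still pointing down; the bar turns in the fingers.
- stay_knee (a joint): Knee angle in rad: 0 stay folded (lid shut, knee to the front), 2.70 links in line, 2.96 stop, just past straight with the knee to the back: locked. With the lid at its top (1.40) the knee swings to its stop by its own weight within 0.5 s. To unlock, move the knee to the front past straight (about 7 N, lid rises under 1 degree); then the lid's weight folds the stay: hold the knee handle to carry it.
- knee_handle (a point): Grip point on the axis of the 14 mm round rod (74 mm long, along the bin's y) sticking out to +y from the knee, 30 mm from its end. It moves on a circle of radius 68.8 mm about stay_pivot in the bin's x-z plane: locked 42 mm behind and 55 mm above it; then over the top to the front; lid shut: 68.7 mm in front, 4 mm above. Pinch from above, fingers closing along x; the rod turns in them.
- stay_pivot (a point): Centre of knee_handle's circle, on the axis of the stay's lower pin, at (-5, 155, 64) mm in the bin's frame, beside the bin's far wall; fixed to the bin. Near shut the lid turns 0.87 rad per rad of the handle about this point, less when higher. Held by the handle, move at about 50 mm/s.
- bin_floor (a point): Point on the inner floor at (-20, -15, 10) mm in the bin's frame: a good place for the tin, as it leaves room for the hand before the raised lid (on +x) and the raised stay (on +y, its links 98 to 107 mm from the bin's middle).
- small_tin: Loose unopened food tin with a paper wrapper, 57 mm in diameter and 72 mm high, about 250 g; origin at the centre of its underside, z up. It stands on the bench left of the bin, in one of three places shared with the two spice jars, 100 mm or more apart.
- jar_a: Bystander: glass spice jar with a dark cap, 41 mm in diameter, 105 mm high; origin at the centre of its underside.
- jar_b: Bystander: a second glass spice jar of the same size, 41 mm in diameter, 105 mm high; origin at the centre of its underside.
- mug: Bystander: mug with a handle, 83 x 117 x 94 mm, to the right of the bin; origin at the centre of its underside.
Things that resemble listed ones, but are neither listed nor needed, are in the scene too. Leave any blue look-alike of the small_tin alone.

How it is judged:
By the outcome, as a careful person would: the job done as asked, in the order asked, and still so for the second after the job is handed in, with the robot touching nothing.
It also fails if it takes over 72 s, if anything falls off the work surface, if the arm or the gripper's body presses on something with over 40 N, if the wrist force passes 120 N, or if a joint passes its speed limit or range.

## Working session

There is one attempt and no reset: what is moved stays moved. The work goes in short steps, Python scripts to look and compute and a shell command to move; the robot and the scene stay as the last step left them, time stands still between calls to the robot, and variables do not carry over. Pictures are saved under pics/ and viewed, about 8 in all and at most 12, crops included, and the job is handed in when it is done.

```bash
ls; mkdir -p pics; python3 - <<'E'
from plant import manip
import cv2, numpy as np
print(manip.state()); print(manip.tcp_to_tips)
for n in("scene","top"):
    im=manip.grab_frame(n); cv2.imwrite(f"pics/{n}0.png",im[:,:,::-1]); c=manip.calibration(n); print(n,{k:np.round(v,4).tolist() for k,v in c.items()})
E
```

```text
pics
{'time': 0.0, 'joint_pos': array([-1.23600911e+00,  5.33485657e-02,  1.61424776e+00, -1.32897256e-05,
        1.47597431e+00, -1.18990781e-01]), 'joint_vel': array([-0.00075626,  0.00332932,  0.00090067,  0.0022589 ,  0.00091733,
        0.00045104]), 'joint_efforts': array([ 1.01188627e-03, -3.93680227e+01, -3.70177031e+01, -9.69755843e-05,
        7.00879682e-03, -1.17022518e-05]), 'tool_pos': array([ 0.27379712, -0.56122101,  0.25209572]), 'tool_rot': array([-6.14792679e-04,  8.48046003e-01, -5.29921692e-01, -7.74711060e-04]), 'contact_force': array([-0.53532831,  0.00102193,  0.46509606]), 'ft_torque': array([-0.02217106,  0.02287227, -0.00544767]), 'gripper_width': 0.9996079062210703}
0.022
scene {'fx': 459.3728, 'fy': 459.3728, 'cx': 324.3171, 'cy': 238.1779, 'cam_to_world': [[-0.5087, 0.6009, -0.6165, -0.3946], [-0.8609, -0.3466, 0.3725, 0.478], [0.0101, 0.7202, 0.6937, 1.0598], [0.0, 0.0, 0.0, 1.0]]}
top {'fx': 456.7066, 'fy': 456.7066, 'cx': 308.9865, 'cy': 242.2714, 'cam_to_world': [[-0.0007, 0.9935, -0.1141, 0.3649], [-0.9998, 0.0017, 0.021, -0.0338], [0.0211, 0.1141, 0.9932, 1.3045], [0.0, 0.0, 0.0, 1.0]]}
```

View pics/scene0.png

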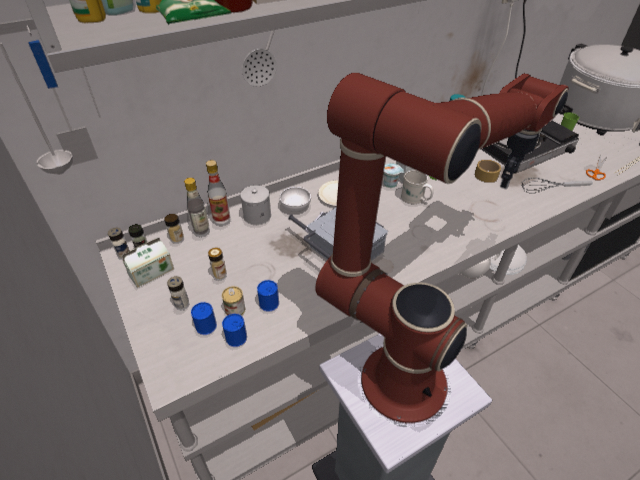

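View pics/top0.png

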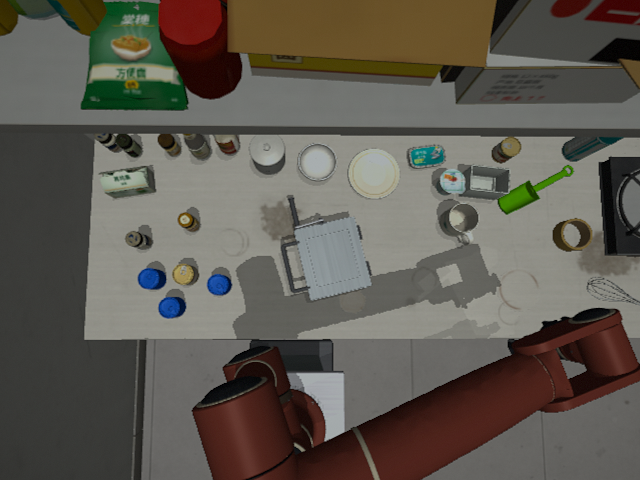

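The top view shows world +y to the left and +x up. The bin is at about (335,260) with its handle bar at (290,265) and the knee rod at (293,205). The tin has a gold top at (184,273), with three blue look-alikes at (152,278), (172,307) and (219,285). The jars are at (136,239) and (187,220), and the mug is at (462,217).

```bash
cat > h.py <<'E'
from plant import manip
import cv2, numpy as np
from scipy.spatial.transform import Rotation as R
def ray(n,u,v,z):
    c=manip.calibration(n);T=c["cam_to_world"]
    d=T[:3,:3]@np.array([(u-c["cx"])/c["fx"],-(v-c["cy"])/c["fy"],-1]); o=T[:3,3]
    return o+d*(z-o[2])/d[2]
def proj(n,p):
    c=manip.calibration(n);T=c["cam_to_world"]; q=T[:3,:3].T@(np.array(p)-T[:3,3])
    return np.array([c["cx"]+c["fx"]*q[0]/-q[2], c["cy"]-c["fy"]*q[1]/-q[2]])
E
python3 - <<'E'
from h import *
im=cv2.imread("pics/top0.png")
a=cv2.resize(im[185:325,110:390],None,fx=2.85,fy=2.85,interpolation=cv2.INTER_CUBIC)
b=cv2.resize(im[185:315,265:385],None,fx=4,fy=4,interpolation=cv2.INTER_CUBIC)
cv2.imwrite("pics/topa.png",a)
cv2.imwrite("pics/topb.png",b)
hsv=cv2.cvtColor(im,cv2.COLOR_BGR2HSV)
m=cv2.inRange(hsv,(105,150,60),(130,255,255))
n,l,s,c=cv2.connectedComponentsWithStats(m)
for i in range(1,n):
    if s[i,4]>100: print("blue",s[i],c[i],ray("top",*c[i],.06))
m=cv2.inRange(hsv[250:300,165:205],(15,60,80),(30,255,255))
n,l,s,c=cv2.connectedComponentsWithStats(m)
for i in range(1,n):
    if s[i,4]>60: print("tin",s[i],c[i]+[165,250],ray("top",*(c[i]+[165,250]),.072))
E
```

```text
blue [138 268  26  21 382] [149.26701571 278.63350785] [0.40834836 0.37107481 0.06      ]
blue [207 274  22  21 361] [217.88919668 284.12465374] [0.39355425 0.18629056 0.06      ]
blue [159 297  24  21 373] [169.37265416 307.27613941] [0.33172408 0.31454457 0.06      ]
tin [  7  13  22  22 335] [182.42089552 274.24477612] [0.41966639 0.27941584 0.072     ]
```

View pics/topa.png

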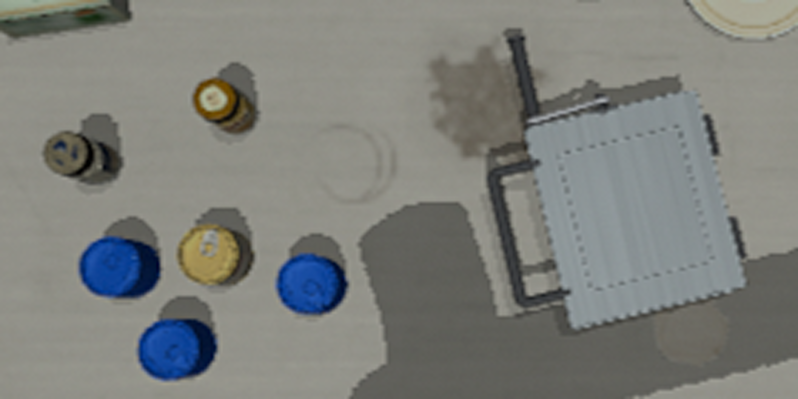

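View pics/topb.png

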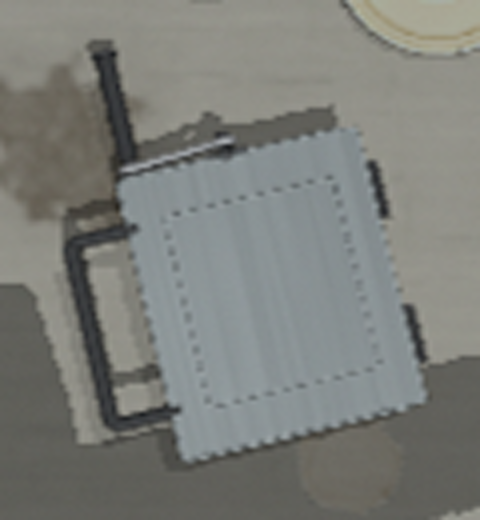

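Zoomed crop (scale 4, offset 265,185): the lid corners are at (120,180), (352,130), (427,400) and (183,462). The handle bar runs (72,240)–(110,422), and the knee rod runs (102,50)–(126,160). The bin is rotated by about 12°.

```bash
python3 - <<'E'
from h import *
f=lambda u,v,z: ray("top",265+(u+.5)/4-.5,185+(v+.5)/4-.5,z)[:2]
FL,BL,BN,FN=[f(*p,.096) for p in((120,180),(352,130),(427,400),(183,462))]
print("lid",FL,BL,BN,FN)
ux=((BL-FL)+(BN-FN));print(np.linalg.norm(BL-FL),np.linalg.norm(BN-FN),np.linalg.norm(FL-FN),np.linalg.norm(BL-BN))
b1,b2=f(72,236,.094),f(112,427,.094); r1,r2=f(102,44,.068),f(127,165,.068)
print("bar",b1,b2,np.linalg.norm(b1-b2),"rod",r1,r2)
uy=(FL-FN)+(BL-BN)
ax=np.degrees(np.arctan2(ux[1],ux[0]));ay=np.degrees(np.arctan2(uy[1],uy[0]))
bb=b1-b2;rr=r1-r2
print("yaw x",ax,"y-90",ay-90,"bar",np.degrees(np.arctan2(bb[1],bb[0]))-90,"rod",np.degrees(np.arctan2(rr[1],rr[0]))-90)
for yaw in [np.radians((ax+ay-90)/2)]:
    X=np.array([np.cos(yaw),np.sin(yaw)]);Y=np.array([-X[1],X[0]])
    ce=(FL+BL+BN+FN)/4  # lid centre at bin x=80-83=-3
    print("origin from lid",ce+X*.003,"from bar",(b1+b2)/2+X*.126)
    print("from rod", r1-X*(-.0737))
# orientation current
s=manip.state();print(R.from_quat(np.roll(s["tool_rot"],-1)).as_matrix().round(3))
E
```

```text
lid [ 0.53767616 -0.02101847] [ 0.57195138 -0.17666541] [ 0.39133641 -0.2242492 ] [ 0.35083019 -0.06290609]
0.15937615876313266 0.16635009229173908 0.19148365007321086 0.18677790311243822
bar [0.50022238 0.01084968] [ 0.37371497 -0.01621195] 0.1293694622266779 rod [ 0.63625846 -0.00805072] [ 0.55204801 -0.02547694]
yaw x -76.72599368545899 y-90 -76.31558791252579 bar -77.925641540139 rod -78.30843748732478
origin from lid [ 0.46364782 -0.12412716] from bar [ 0.46633833 -0.12521041]
from rod [ 0.65343737 -0.07972063]
[[ 0.438 -0.899 -0.001]
 [-0.899 -0.438  0.002]
 [-0.002 -0.    -1.   ]]
```

```bash
python3 -m pendant '{"linear":[[-1,-0.9,0],[-3,-2.7,0],[-6,-5.4,0],[-9,-8.1,0],[-12,-10.8,0],[-15,-13.5,0],[-18,-16.2,0],[-21,-18.9,0],[-24,-21.6,0],[-26,-23.5,0]],"rotation":[[0,0,0],[0,0,2],[0,0,4],[0,0,6],[0,0,8],[0,0,10],[0,0,12],[0,0,13.3],[0,0,13.3],[0,0,13.3]],"grip":[0.3,0.6,0.62,0.62,0.62,0.62,0.62,0.62,0.62,0.62]}'
cat > st.py <<'E'
from h import *
O=np.array([.4645,-.1247]);yaw=np.radians(-77.3)
X=np.array([np.cos(yaw),np.sin(yaw)]);Y=np.array([-X[1],X[0]])
def binp(p): d=np.array(p[:2])-O; return np.array([d@X,d@Y,p[2]])*1000
def world(b): return np.r_[O+X*b[0]/1000+Y*b[1]/1000,b[2]/1000]
if __name__=="__main__":
    s=manip.state();M=R.from_quat(np.roll(s["tool_rot"],-1)).as_matrix()
    print("t",round(s["time"],2),"bin",binp(s["tool_pos"]).round(1),"yaw",np.degrees(np.arctan2(M[1,0],M[0,0])).round(2),"tz",M[:,2].round(3),"F",s["contact_force"].round(1),"w",round(s["gripper_width"],3),"j",s["joint_pos"].round(2))
E
python3 st.py
```

```text
time: 0.93
tool_pos: [0.3711, -0.2214, 0.2528]
tool_rot: [-0.001, 0.781, -0.624, -0.0]
contact_force: [0.6, -0.5, 0.0]
gripper_width: 0.377
t 0.93 bin [  73.8 -112.3  252.8] yaw -77.21 tz [ 0.     0.001 -1.   ] F [ 0.6 -0.5  0. ] w 0.377 j [-0.71 -0.44  2.04  0.    1.54  0.64]
```

```bash
python3 -m pendant '{"linear":[[-2,-1,0.5],[-5,-2.7,1.5],[-8.5,-4.7,3],[-12,-6.7,4.5],[-15.5,-8.7,6],[-18,-10.1,7.5],[-19.5,-11,9],[-20,-11.2,10],[-20,-11.2,10.3],[-20,-11.2,10.3]],"rotation":[[0,0,0],[0,0,0],[0,0,0],[0,0,0],[0,0,0],[0,0,0],[0,0,0],[0,0,0],[0,0,0],[0,0,0]],"grip":[0.62,0.62,0.62,0.62,0.62,0.62,0.62,0.62,0.62,0.62]}' >/dev/null
python3 st.py
python3 - <<'E'
from h import *
for n in ("top","scene"):
    im=manip.grab_frame(n)[:,:,::-1]; cv2.imwrite(f"pics/{n}1.png",im)
a=cv2.imread("pics/top1.png")[170:320,240:390]; b=cv2.imread("pics/scene1.png")[150:300,240:390]
cv2.imwrite("pics/c1.png",cv2.resize(np.hstack([a,b]),(800,400),interpolation=cv2.INTER_CUBIC))
E
```

```text
t 1.77 bin [-122.8   -2.1  149.2] yaw -77.27 tz [-0.002 -0.    -1.   ] F [ 0.2 -0.2  0.8] w 0.378 j [-0.18 -0.34  2.14 -0.    1.34  1.17]
```

View pics/c1.png

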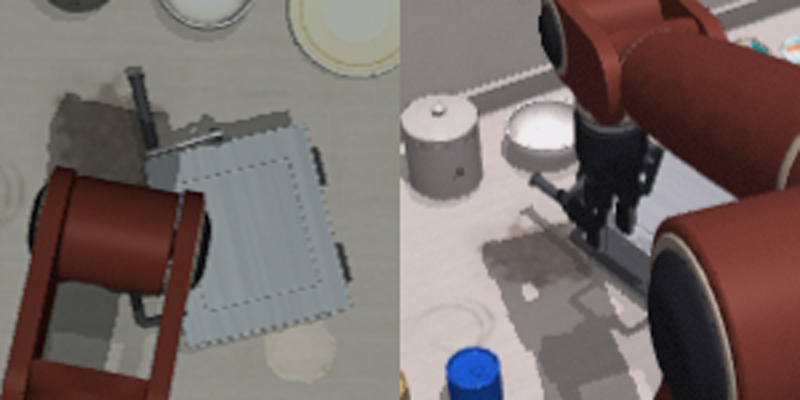

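The left crop shows the hand over the bar. In the right crop the fingers straddle the bar from above. Next I descend and pinch.

```bash
python3 -m pendant '{"linear":[[-0.1,0,0.8],[-0.2,0,2],[-0.3,0,3.4],[-0.3,0,4.6],[-0.3,0,5.2],[-0.3,0,5.2],[-0.3,0,5.2],[-0.3,0,5.2],[-0.3,0,5.2],[-0.3,0,5.2]],"rotation":[[0,0,0],[0,0,0],[0,0,0],[0,0,0],[0,0,0],[0,0,0],[0,0,0],[0,0,0],[0,0,0],[0,0,0]],"grip":[0.62,0.62,0.62,0.62,0.62,0.62,0.8,1,1,1]}' >/dev/null
python3 st.py
```

```text
t 2.7 bin [-125.6   -0.8   98.9] yaw -77.28 tz [ 0.001  0.    -1.   ] F [-1.4  1.   0.5] w 0.117 j [-0.18 -0.27  2.18  0.    1.23  1.17]
```

```bash
python3 -m pendant '{"linear":[[0,0,-0.41],[0.04,0,-1.24],[0.15,0,-2.47],[0.33,0,-3.69],[0.59,0,-4.9],[0.92,0,-6.09],[1.32,0,-7.26],[1.78,0,-8.4],[2.32,0,-9.51],[2.93,0,-10.59]],"rotation":[[0,0,0],[0,0,0],[0,0,0],[0,0,0],[0,0,0],[0,0,0],[0,0,0],[0,0,0],[0,0,0],[0,0,0]],"grip":[1,1,1,1,1,1,1,1,1,1]}' >/dev/null
python3 st.py; python3 -c "
import numpy as np
t=np.linspace(.60,1.05,10);g=lambda t:np.c_[20.6*(1-np.cos(t)),-20.6*np.sin(t)]
print((g(t)-g(.54)).round(2).tolist())
t=np.array([1.10,1.15,1.2,1.25,1.29,1.33,1.36,1.385,1.4,1.41]);print((g(t)-g(1.05)).round(2).tolist())"
```

```text
t 3.53 bin [-97.3  -0.5 205.9] yaw -77.28 tz [ 0.001  0.004 -1.   ] F [ 4.5  4.9 -3.6] w 0.114 j [-0.24 -0.37  2.07  0.    1.44  1.11]
[[0.67, -1.04], [1.27, -1.88], [1.91, -2.68], [2.6, -3.45], [3.32, -4.19], [4.07, -4.89], [4.86, -5.55], [5.69, -6.17], [6.54, -6.74], [7.42, -7.28]]
[[0.91, -0.49], [1.84, -0.93], [2.79, -1.33], [3.75, -1.68], [4.54, -1.92], [5.34, -2.14], [5.94, -2.28], [6.44, -2.38], [6.75, -2.43], [6.95, -2.47]]
```

```bash
python3 -m pendant '{"linear":[[0.67,0,-1.04],[1.27,0,-1.88],[1.91,0,-2.68],[2.6,0,-3.45],[3.32,0,-4.19],[4.07,0,-4.89],[4.86,0,-5.55],[5.69,0,-6.17],[6.54,0,-6.74],[7.42,0,-7.28]],"rotation":[[0,0,0],[0,0,0],[0,0,0],[0,0,0],[0,0,0],[0,0,0],[0,0,0],[0,0,0],[0,0,0],[0,0,0]],"grip":[1,1,1,1,1,1,1,1,1,1]}' >/dev/null
python3 st.py
python3 -m pendant '{"linear":[[0.91,0,-0.49],[1.84,0,-0.93],[2.79,0,-1.33],[3.75,0,-1.68],[4.54,0,-1.92],[5.34,0,-2.14],[5.94,0,-2.28],[6.3,0,-2.36],[6.5,0,-2.4],[6.6,0,-2.41]],"rotation":[[0,0,0],[0,0,0],[0,0,0],[0,0,0],[0,0,0],[0,0,0],[0,0,0],[0,0,0],[0,0,0],[0,0,0]],"grip":[1,1,1,1,1,1,1,1,1,1]}' >/dev/null
python3 st.py
```

```text
t 4.37 bin [-23.7   0.5 282.1] yaw -77.2 tz [ 0.005  0.006 -1.   ] F [ 1.3 10.4 10.8] w 0.116 j [-0.38 -0.35  1.92  0.01  1.56  0.97]
t 5.2 bin [ 44.5   1.2 306.2] yaw -77.28 tz [ 0.009 -0.001 -1.   ] F [7.2 4.6 8.3] w 0.116 j [-0.49 -0.27  1.83  0.    1.58  0.86]
```

```bash

python3 -m pendant '{"linear":[[0.1,0,0],[0.2,0,0],[0.3,0,0],[0.3,0,0],[0.3,0,0],[0.3,0,0],[0.3,0,0],[0.3,0,0],[0.3,0,0],[0.3,0,0]],"rotation":[[0,0,0],[0,0,0],[0,0,0],[0,0,0],[0,0,0],[0,0,0],[0,0,0],[0,0,0],[0,0,0],[0,0,0]],"grip":[1,1,1,1,1,1,1,1,1,1]}' >/dev/null
python3 st.py
python3 - <<'E'
from st import *
for n in ("top","scene"):
    im=manip.grab_frame(n)[:,:,::-1]; cv2.imwrite(f"pics/{n}2.png",im)
a=cv2.imread("pics/top2.png")[130:330,230:430]; b=cv2.imread("pics/scene2.png")[120:320,220:420]
cv2.imwrite("pics/c2.png",cv2.resize(np.hstack([a,b]),(800,400),interpolation=cv2.INTER_CUBIC))
for nm,p in dict(locked=(37,155,119),front=(-30,155,126),straight0=(8,155,131)).items():
    print(nm,(proj("top",world(p))-[230,130])*2,(proj("scene",world(p))-[220,120])*2+[400,0])
E
```

```text
t 6.03 bin [ 46.2   1.2 306.4] yaw -77.23 tz [ 0.008  0.002 -1.   ] F [4.6 7.5 9.3] w 0.11 j [-0.49 -0.27  1.82  0.01  1.58  0.86]
locked [209.15936565 132.5045308 ] [604.34126131 148.44998299]
front [159.92266147 142.18955433] [573.73656688 162.72721354]
straight0 [188.31609496 135.24038273] [591.27100889 150.1937538 ]
```

View pics/c2.png

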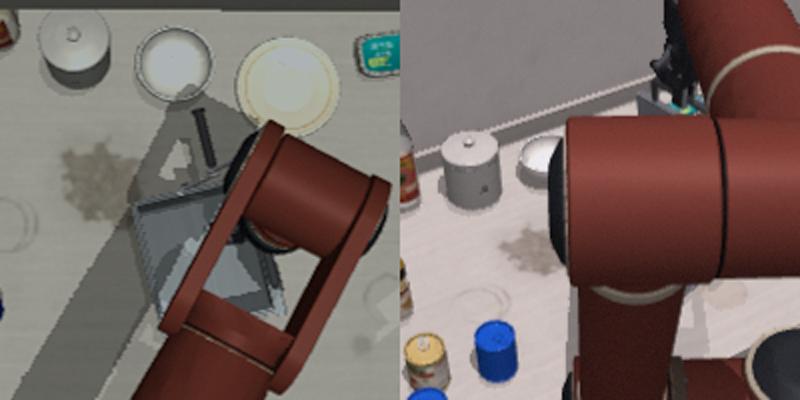

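The dark rod is at (197,110)–(210,165) in the crop's left half, swung to the back. I expected it at (209,132) when locked, so I'll measure it precisely.

```bash
python3 - <<'E'
from st import *
im=cv2.imread("pics/top2.png");g=cv2.cvtColor(im,cv2.COLOR_BGR2GRAY)
for v in range(184,214,2):
    r=g[v,315:345]; m=np.where(r<70)[0]
    print(v, r[5:28].tolist() if v in(192,200) else "", (315+m[0],315+m[-1]) if len(m) else None)
m=(g<70).astype(np.uint8); m[:, :320]=0;m[:,340:]=0;m[:184]=0;m[211:]=0
n,l,s,c=cv2.connectedComponentsWithStats(m);i=1+np.argmax(s[1:,4]);print(s[i],c[i])
# predicted rod points y=111..185 for phis
for a in (1.3,1.6,1.8,1.9,2.0,2.1,2.22):
    x=-5-68.8*np.cos(a);z=64+68.8*np.sin(a)
    print(a,round(x),round(z),proj("top",world((x,185,z))).round(1),proj("top",world((x,155,z))).round(1),proj("top",world((x,115,z))).round(1))
E
```

```text
184  (np.int64(328), np.int64(331))
186  (np.int64(326), np.int64(331))
188  (np.int64(327), np.int64(331))
190  (np.int64(328), np.int64(332))
192 [98, 98, 97, 98, 97, 98, 100, 85, 51, 31, 39, 40, 33, 72, 96, 99, 96, 98, 98, 97, 97, 97, 96] (np.int64(328), np.int64(332))
194  (np.int64(329), np.int64(333))
196  (np.int64(329), np.int64(333))
198  (np.int64(330), np.int64(334))
200 [87, 76, 78, 78, 77, 88, 97, 97, 98, 85, 50, 32, 40, 38, 31, 71, 97, 98, 98, 97, 98, 95, 96] (np.int64(330), np.int64(334))
202  (np.int64(331), np.int64(335))
204  (np.int64(331), np.int64(335))
206  (np.int64(332), np.int64(336))
208  (np.int64(332), np.int64(336))
210  (np.int64(333), np.int64(337))
212  (np.int64(333), np.int64(344))
[326 184  12  27 138] [331.57971014 196.76811594]
1.3 -23 130 [309.9 189.3] [312.5 200.2] [315.9 214.9]
1.6 -3 133 [317.5 187.4] [320.1 198.4] [323.5 213.1]
1.8 11 131 [322.6 186.4] [325.1 197.4] [328.6 212.1]
1.9 17 129 [325.  186.1] [327.5 197. ] [331.  211.7]
2.0 24 127 [327.3 185.8] [329.9 196.7] [333.3 211.4]
2.1 30 123 [329.5 185.6] [332.  196.5] [335.5 211.1]
2.22 37 119 [331.9 185.5] [334.4 196.3] [337.9 210.8]
```

```bash
cat > rod.py <<'E'
from st import *
g=cv2.cvtColor(manip.grab_frame("top"),cv2.COLOR_RGB2GRAY)
for v in (190,196,202,208):
    m=np.where(g[v,318:342]<70)[0]+318; print(v,m.mean() if len(m) else None,end=" ")
print()
E
python3 -m pendant '{"linear":[[-0.05,0,0],[-0.1,0,0],[-0.15,0,0],[-0.2,0,0],[-0.2,0,0],[-0.2,0,0],[-0.2,0,0],[-0.2,0,0],[-0.2,0,0],[-0.2,0,0]],"rotation":[[0,0,0],[0,0,0],[0,0,0],[0,0,0],[0,0,0],[0,0,0],[0,0,0],[0,0,0],[0,0,0],[0,0,0]],"grip":[1,1,1,1,1,1,1,1,1,1]}' >/dev/null
python3 st.py; python3 rod.py
python3 -m pendant '{"linear":[[-0.05,0,0],[-0.1,0,0],[-0.15,0,0],[-0.2,0,0.02],[-0.2,0,0.02],[-0.2,0,0.02],[-0.2,0,0.02],[-0.2,0,0.02],[-0.2,0,0.02],[-0.2,0,0.02]],"rotation":[[0,0,0],[0,0,0],[0,0,0],[0,0,0],[0,0,0],[0,0,0],[0,0,0],[0,0,0],[0,0,0],[0,0,0]],"grip":[1,1,1,1,1,1,1,1,1,1]}' >/dev/null
python3 st.py; python3 rod.py
```

```text
t 6.97 bin [ 44.7   1.1 306.2] yaw -77.25 tz [ 0.009  0.    -1.   ] F [6.  5.9 8. ] w 0.117 j [-0.49 -0.27  1.83  0.    1.58  0.86]
190 331.0 196 332.0 202 334.0 208 335.0 
t 7.85 bin [ 42.9   1.1 305.9] yaw -77.26 tz [ 0.009 -0.    -1.   ] F [7.2 5.1 7.2] w 0.113 j [-0.49 -0.28  1.83  0.    1.58  0.86]
190 331.0 196 333.0 202 334.0 208 336.0
```

```bash
python3 -m pendant '{"linear":[[-0.05,0,0],[-0.1,0,0],[-0.15,0,0],[-0.2,0,0.02],[-0.2,0,0.02],[-0.2,0,0.02],[-0.2,0,0.02],[-0.2,0,0.02],[-0.2,0,0.02],[-0.2,0,0.02]],"rotation":[[0,0,0],[0,0,0],[0,0,0],[0,0,0],[0,0,0],[0,0,0],[0,0,0],[0,0,0],[0,0,0],[0,0,0]],"grip":[1,1,1,1,1,1,1,1,1,1]}' >/dev/null
python3 st.py; python3 rod.py
python3 -m pendant '{"linear":[[-0.05,0,0],[-0.1,0,0],[-0.15,0,0],[-0.2,0,0.04],[-0.2,0,0.04],[-0.2,0,0.04],[-0.2,0,0.04],[-0.2,0,0.04],[-0.2,0,0.04],[-0.2,0,0.04]],"rotation":[[0,0,0],[0,0,0],[0,0,0],[0,0,0],[0,0,0],[0,0,0],[0,0,0],[0,0,0],[0,0,0],[0,0,0]],"grip":[1,1,1,1,1,1,1,1,1,1]}' >/dev/null
python3 st.py; python3 rod.py
```

```text
t 8.73 bin [ 41.2   1.1 305.6] yaw -77.26 tz [ 0.009 -0.001 -1.   ] F [7.  3.7 7.2] w 0.108 j [-0.48 -0.28  1.83  0.    1.58  0.86]
190 332.0 196 333.0 202 335.0 208 336.5 
t 9.62 bin [ 40.2   1.1 305.4] yaw -77.29 tz [ 0.01  -0.003 -1.   ] F [7.5 0.8 6.6] w 0.114 j [-0.48 -0.28  1.83  0.    1.58  0.87]
190 332.0 196 333.0 202 335.0 208 336.0
```

```bash
python3 -m pendant '{"linear":[[-0.05,0,0],[-0.1,0,0],[-0.15,0,0],[-0.2,0,0.04],[-0.3,0,0.04],[-0.3,0,0.04],[-0.3,0,0.04],[-0.3,0,0.04],[-0.3,0,0.04],[-0.3,0,0.04]],"rotation":[[0,0,0],[0,0,0],[0,0,0],[0,0,0],[0,0,0],[0,0,0],[0,0,0],[0,0,0],[0,0,0],[0,0,0]],"grip":[1,1,1,1,1,1,1,1,1,1]}' >/dev/null
python3 st.py; python3 rod.py
```

```text
t 10.5 bin [ 38.7   1.1 305.1] yaw -77.35 tz [ 0.011 -0.007 -1.   ] F [ 9.1 -3.5  5.5] w 0.116 j [-0.48 -0.28  1.84 -0.    1.58  0.87]
190 332.0 196 333.0 202 335.0 208 336.0
```

```bash
python3 -m pendant '{"linear":[[0.15,0,0],[0.3,0,0],[0.3,0,0],[0.3,0,0],[0.3,0,0],[0.3,0,-0.5],[0.3,0,-1.5],[0.3,0,-3],[0.3,0,-4.5],[0.3,0,-5.5]],"rotation":[[0,0,0],[0,0,0],[0,0,0],[0,0,0],[0,0,0],[0,0,0],[0,0,0],[0,0,0],[0,0,0],[0,0,0]],"grip":[1,0.6,0.5,0.5,0.5,0.5,0.5,0.5,0.5,0.5]}' >/dev/null
python3 st.py; python3 rod.py
python3 - <<'E'
from st import *
s=manip.state();t=np.array([.4197,.2794]);p=np.array(s["tool_pos"][:2])
print("tin bin",binp([*t,0]),"from tcp (bin x,y)",((t-p)@X,(t-p)@Y))
for b in ([.408,.371],[.394,.186],[.332,.3145]): d=np.array(b)-t;print(np.linalg.norm(d),np.degrees(np.arctan2(d[1],d[0]))+77.3)
E
```

```text
t 11.38 bin [ 39.   -0.8 357.5] yaw -77.29 tz [ 0.002 -0.001 -1.   ] F [1.1 0.  0.4] w 0.5 j [-0.48 -0.29  1.76 -0.    1.67  0.87]
190 332.0 196 333.0 202 335.0 208 336.0 
tin bin [-404.06261916   45.13590361    0.        ] from tcp (bin x,y) (np.float64(-0.44351586552914357), np.float64(0.04545684663065912))
0.09234419310384386 174.57893345215882
0.09687130638119833 -28.08480562398543
0.09446322035586127 235.487327337164
```

```bash
python3 -m pendant '{"linear":[[-1.2,0,0],[-4,-0.4,0.2],[-7.5,-0.8,1],[-11.3,-1.2,2.5],[-15.1,-1.6,4],[-18.9,-2,5.5],[-22.7,-2.4,7],[-26.5,-2.7,8.2],[-30.3,-3,9.2],[-34,-3.5,10]],"rotation":[[0,0,0],[0,0,0],[0,0,0],[0,0,0],[0,0,0],[0,0,0],[0,0,0],[0,0,0],[0,0,0],[0,0,0]],"grip":[0.5,0.5,0.19,0.19,0.19,0.19,0.19,0.19,0.19,0.19]}' >/dev/null
python3 -m pendant '{"linear":[[-3.5,-0.4,1],[-6.5,-0.7,2.2],[-8.8,-0.9,3.4],[-10,-1,4.6],[-10.3,-1,5.6],[-10.3,-1,6],[-10.3,-1,6],[-10.3,-1,6],[-10.3,-1,6],[-10.3,-1,6]],"rotation":[[0,0,0],[0,0,0],[0,0,0],[0,0,0],[0,0,0],[0,0,0],[0,0,0],[0,0,0],[0,0,0],[0,0,0]],"grip":[0.19,0.19,0.19,0.19,0.19,0.19,0.19,0.19,0.19,0.19]}' >/dev/null
python3 st.py; python3 - <<'E'
from st import *
im=manip.grab_frame("scene")[:,:,::-1]; a=im[180:360,130:370]; 
cv2.imwrite("pics/scene3.png",cv2.resize(a,(720,540),interpolation=cv2.INTER_CUBIC))
hsv=cv2.cvtColor(im,cv2.COLOR_BGR2HSV)
for z in (0,.072):
    print("tin pred",(proj("scene",[.4197,.2794,z])-[130,180])*3)
E
```

```text
t 13.1 bin [-403.4   44.6  195.9] yaw -77.39 tz [ 0.002  0.001 -1.   ] F [-0.5 -0.4 -0.4] w 0.811 j [ 0.44 -0.2   1.95 -0.    1.39  1.79]
tin pred [315.96903896 390.09783166]
tin pred [306.19217068 341.97211102]
```

View pics/scene3.png

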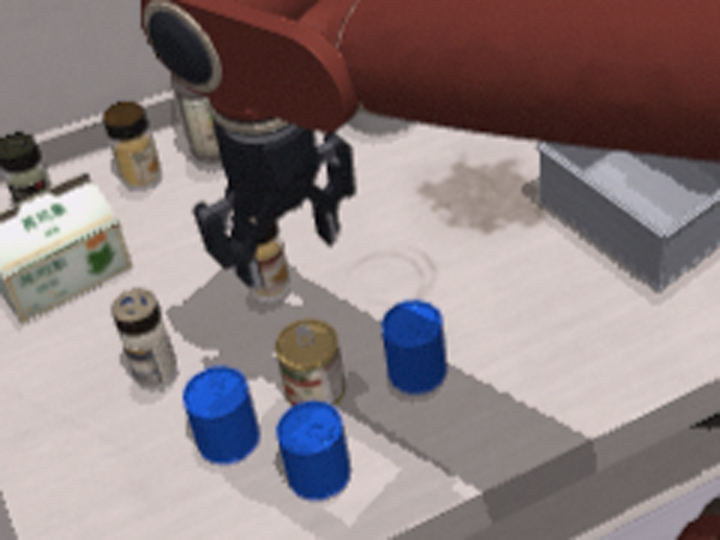

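The tin's gold top is at (309,345) in the crop and I predicted (306,342), so they agree. The hand is above it and open. Next I descend and grip.

```bash
python3 -m pendant '{"linear":[[0,0,1],[0,0,3],[0,0,5.5],[0,0,8],[0,0,10.5],[0,0,12.5],[0,0,14],[0,0,14.6],[0,0,14.6],[0,0,14.6]],"rotation":[[0,0,0],[0,0,0],[0,0,0],[0,0,0],[0,0,0],[0,0,0],[0,0,0],[0,0,0],[0,0,0],[0,0,0]],"grip":[0.19,0.19,0.19,0.19,0.19,0.19,0.19,0.19,0.19,0.19]}' >/dev/null
python3 st.py
python3 -m pendant '{"linear":[[0,0,0],[0,0,0],[0,0,0],[0,0,0],[0,0,0],[0,0,0],[0,0,0],[0,0,-0.3],[0,0,-1],[0,0,-2]],"rotation":[[0,0,0],[0,0,0],[0,0,0],[0,0,0],[0,0,0],[0,0,0],[0,0,0],[0,0,0],[0,0,0],[0,0,0]],"grip":[0.3,0.5,0.7,1,1,1,1,1,1,1]}' >/dev/null
python3 st.py
```

```text
t 13.98 bin [-404.1   44.2   49.1] yaw -77.31 tz [ 0.  0. -1.] F [ 0.4 -0.1 -0.1] w 0.811 j [ 0.44 -0.01  2.05 -0.    1.11  1.79]
t 14.82 bin [-403.8   42.3   67.8] yaw -77.3 tz [-0.004 -0.002 -1.   ] F [ 0.4  0.2 -2.7] w 0.655 j [ 0.44 -0.05  2.04  0.    1.15  1.79]
```

Held: the width is 0.655 and the load about 2.5 N. Before entering the bin I check the wrist's clearance to the raised bar. In scene3 the black wrist cap is at crop (180,45), in line with the pitch axis.

```bash
python3 - <<'E'
from st import *
from scipy.optimize import least_squares
def solve(n,uv,p,a):
    tng=np.array([-np.sin(a),np.cos(a)])
    f=lambda q: proj(n,[*(p[:2]+q[0]*tng),q[1]])-uv
    r=least_squares(f,[.05,.4]);return r.x,r.cost
# scene3: TCP at tin
p=world((-403.4,44.6,195.9))
x,c=solve("scene",np.array([130+180/3,180+45/3]),p,.44);print("cap left: lateral %.3f z above tcp %.3f"%(x[0],x[1]-.196),c)
# scene1: TCP over handle, black cap left at crop (548,35)/right edge
p=world((-122.8,-2.1,149.2))
x,c=solve("scene",np.array([240+(548-400)/2.667,150+35/2.667]),p,-.18);print("cap left: %.3f %.3f"%(x[0],x[1]-.149),c)
# top1: right cap at crop (205,235), left cap (35,215), rim
for u,v in((208,240),(35,215)):
    for H in (.2,.25,.3):
        w=ray("top",240+u/2.667,170+v/2.667,.149+H)[:2]-p[:2];t=np.array([np.sin(.18),np.cos(.18)]);print(H,"lat",w@t,"rad",w@[np.cos(.18),-np.sin(.18)])
E
```

```text
cap left: lateral 0.058 z above tcp 0.260 4.0389678347315804e-28
cap left: 0.062 0.261 3.6350710512584224e-27
0.2 lat -0.06608880463391993 rad 0.013907977561115113
0.25 lat -0.06475495293640536 rad 0.009815812737381571
0.3 lat -0.06342110123889082 rad 0.005723647913648032
0.2 lat 0.07123749899851438 rad 0.008806621919158694
0.25 lat 0.06538502136552052 rad 0.004981412665519471
0.3 lat 0.059532543732526706 rad 0.0011562034118802968
```

Geometry: the pitch axis sits 260 mm above the TCP and the wrist is about ±65 mm wide. With an upright hand at the placing point, the wrist would hit the raised bar. I'll regrip the tin with the jaws along bin y, higher up, and lean the hand 10° to the front.

```bash
python3 -m pendant '{"linear":[[0,0,0.6],[0,0,1.4],[0,0,1.9],[0,0,1.9],[0,0,1.9],[0,0,1.9],[0,0,1.0],[0,0,-2],[0,0,-6],[0,0,-10]],"rotation":[[0,0,0],[0,0,0],[0,0,0],[0,0,0],[0,0,0],[0,0,0],[0,0,0],[0,0,0],[0,0,0],[0,0,0]],"grip":[1,1,1,0.5,0.19,0.19,0.19,0.19,0.19,0.19]}' >/dev/null
python3 st.py
python3 -m pendant '{"linear":[[0,0,0],[0,0,0],[0,0,0],[0,0,0],[0,0,0],[0,0,0],[0,0,0],[0,0,0],[0,0,0],[0,0,0]],"rotation":[[0,0,-5],[0,0,-12],[0,0,-19],[0,0,-26],[0,0,-33],[0,0,-40],[0,0,-47],[0,0,-54],[0,0,-61],[0,0,-68]],"grip":[0.19,0.19,0.19,0.19,0.19,0.19,0.19,0.19,0.19,0.19]}' >/dev/null
python3 -m pendant '{"linear":[[0,0,0],[0,0,0],[0,0,0],[0,0,0],[0,0,0],[0,0,0],[0,0,0],[0,0,0],[0,0,0],[0,0,0]],"rotation":[[0,0,-7],[0,0,-14],[0,0,-20],[0,0,-22],[0,0,-22],[0,0,-22],[0,0,-22],[0,0,-22],[0,0,-22],[0,0,-22]],"grip":[0.19,0.19,0.19,0.19,0.19,0.19,0.19,0.19,0.19,0.19]}' >/dev/null
python3 st.py
python3 - <<'E'
from st import *
im=manip.grab_frame("scene")[:,:,::-1]; cv2.imwrite("pics/scene4.png",im)
hsv=cv2.cvtColor(im,cv2.COLOR_BGR2HSV)
m=cv2.inRange(hsv[270:310,215:250],(15,60,60),(30,255,255))
n,l,s,c=cv2.connectedComponentsWithStats(m)
for i in range(1,n):
    if s[i,4]>40: q=c[i]+[215,270]; print(s[i],q,ray("scene",*q,.072),binp(ray("scene",*q,.072)))
im0=cv2.cvtColor(cv2.imread("pics/scene0.png"),cv2.COLOR_BGR2HSV)
m=cv2.inRange(im0[270:310,215:250],(15,60,60),(30,255,255))
n,l,s,c=cv2.connectedComponentsWithStats(m)
for i in range(1,n):
    if s[i,4]>40: q=c[i]+[215,270]; print("before",s[i],q,binp(ray("scene",*q,.072)))
E
```

```text
t 15.65 bin [-403.9   42.7  169.2] yaw -77.3 tz [-0.003 -0.001 -1.   ] F [0.9 0.3 0.2] w 0.814 j [ 0.44 -0.18  1.98  0.    1.35  1.79]
t 17.32 bin [-404.1   43.9  168.9] yaw 12.69 tz [-0. -0. -1.] F [ 0.4 -0.5  0.2] w 0.813 j [ 0.44 -0.18  1.98 -0.    1.34  0.22]
[  7  17  21  18 271] [232.04059041 295.48339483] [0.41485071 0.28146342 0.072     ] [-407.14165636   40.85888699   72.        ]
before [  7  16  21  19 277] [231.9133574 295.1732852] [-406.76828193   41.99063244   72.        ]
```

```bash
python3 -m pendant '{"linear":[[0,0,0.5],[0,0,1.5],[0,0,3],[0,0,5],[0,0,7],[0,0,9],[0,0,10.3],[0,0,10.8],[0,0,10.8],[0,0,10.8]],"rotation":[[-4,0,0],[-8,0,0],[-10,0,0],[-10,0,0],[-10,0,0],[-10,0,0],[-10,0,0],[-10,0,0],[-10,0,0],[-10,0,0]],"grip":[0.19,0.19,0.19,0.19,0.19,0.19,0.19,0.19,0.19,0.19]}' >/dev/null
python3 st.py
python3 -m pendant '{"linear":[[0,0,0],[0,0,0],[0,0,0],[0,0,0],[0,0,0],[0,0,0],[0,0,0],[0,-0.05,-0.3],[0,-0.17,-1],[0,-0.34,-1.97]],"rotation":[[0,0,0],[0,0,0],[0,0,0],[0,0,0],[0,0,0],[0,0,0],[0,0,0],[0,0,0],[0,0,0],[0,0,0]],"grip":[0.3,0.5,0.7,1,1,1,1,1,1,1]}' >/dev/null
python3 st.py
```

```text
t 18.2 bin [-404.2   44.4   61.5] yaw 12.7 tz [ 0.039 -0.169 -0.985] F [ 0.6  0.  -0.7] w 0.807 j [ 0.53  0.02  2.   -0.18  1.18  0.38]
t 19.03 bin [-410.6   42.5   78.7] yaw 12.68 tz [ 0.035 -0.171 -0.985] F [-0.3  0.2 -1.6] w 0.656 j [ 0.54 -0.01  1.99 -0.18  1.22  0.38]
```

```bash
python3 -m pendant '{"linear":[[0,0.21,-1.18],[0,1.19,-3.85],[-0.3,3.19,-6.55],[-0.8,6.08,-8.58],[-1.3,9.79,-9.45],[-1.8,13.53,-8.79],[-2.3,17.28,-8.13],[-2.8,21.02,-7.46],[-3.3,24.76,-6.8],[-3.8,28.01,-6.23]],"rotation":[[0,0,0],[0,0,0],[0,0,0],[0,0,0],[0,0,0],[0,0,0],[0,0,0],[0,0,0],[0,0,0],[0,0,0]],"grip":[1,1,1,1,1,1,1,1,1,1]}' >/dev/null
python3 st.py; python3 rod.py; cat > d.py <<'E'
import sys
from st import *
# wanted TCP in bin mm -> shift in tool axes, cm
s=manip.state();M=R.from_quat(np.roll(s["tool_rot"],-1)).as_matrix()
print("tool shift cm",(M.T@(world([float(a) for a in sys.argv[1:4]])-s["tool_pos"])*100).round(2))
E
python3 d.py -20.5 -15 190; python3 d.py -20.5 -15 80;python3 d.py -20.5 -15 72
```

```text
t 19.87 bin [-144.     5.2  190.8] yaw 12.69 tz [ 0.04  -0.17  -0.985] F [ 1.   0.  -2.3] w 0.657 j [-0.03 -0.39  2.12 -0.17  1.37 -0.22]
190 332.0 196 333.0 202 335.0 208 336.5 
tool shift cm [-1.89 11.68  2.24]
tool shift cm [-1.9   9.71 13.06]
tool shift cm [-1.9   9.57 13.85]
```

```bash
python3 -m pendant '{"linear":[[-0.5,2.5,0.5],[-1,5.5,1.05],[-1.5,8.5,1.65],[-1.8,10.6,2.05],[-1.9,11.6,2.24],[-1.9,11.6,2.24],[-1.9,11.6,2.24],[-1.9,11.6,2.24],[-1.9,11.6,2.24],[-1.9,11.6,2.24]],"rotation":[[0,0,0],[0,0,0],[0,0,0],[0,0,0],[0,0,0],[0,0,0],[0,0,0],[0,0,0],[0,0,0],[0,0,0]],"grip":[1,1,1,1,1,1,1,1,1,1]}' >/dev/null
python3 st.py; python3 d.py -20.5 -15 80;python3 d.py -20.5 -15 72
python3 - <<'E'
from st import *
a=manip.grab_frame("top")[130:330,230:430,::-1]; b=manip.grab_frame("scene")[120:320,220:420,::-1]
cv2.imwrite("pics/c5.png",cv2.resize(np.hstack([a,b]),(800,400),interpolation=cv2.INTER_CUBIC))
E
```

```text
t 20.75 bin [-28.8 -12.8 187.8] yaw 12.8 tz [ 0.038 -0.169 -0.985] F [ 0.7  0.8 -3. ] w 0.655 j [-0.3  -0.37  2.1  -0.16  1.32 -0.49]
tool shift cm [-0.22 -1.05 10.76]
tool shift cm [-0.22 -1.19 11.54]
```

View pics/c5.png

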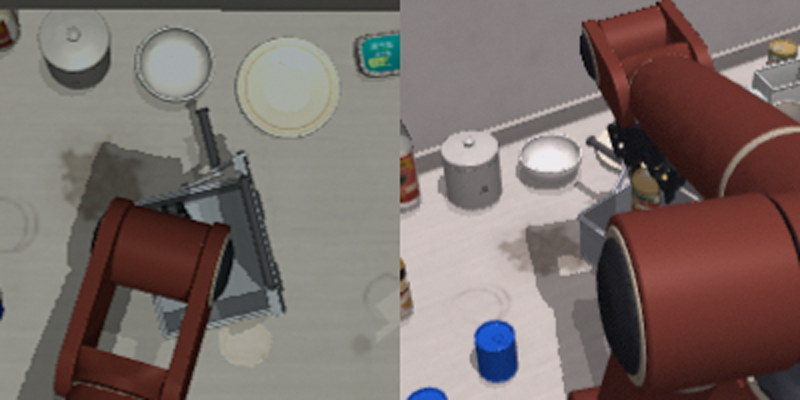

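The left half shows the bin open, the tin over it, and the wrist's right edge at (235,265) short of the raised bar at (255,240). The right half shows the tin hanging upright over the bin. I'll stay at bin x = -28 for extra clearance and descend.

```bash
python3 -m pendant '{"linear":[[-0.1,-0.17,1],[-0.2,-0.5,3],[-0.2,-0.85,5],[-0.2,-1.2,7],[-0.2,-1.45,8.5],[-0.2,-1.65,9.7],[-0.2,-1.75,10.3],[-0.2,-1.8,10.6],[-0.2,-1.8,10.6],[-0.2,-1.8,10.6]],"rotation":[[0,0,0],[0,0,0],[0,0,0],[0,0,0],[0,0,0],[0,0,0],[0,0,0],[0,0,0],[0,0,0],[0,0,0]],"grip":[1,1,1,1,1,1,1,1,1,1]}' >/dev/null
python3 st.py; python3 rod.py
python3 -m pendant '{"linear":[[0,-0.03,0.2],[0,-0.07,0.4],[0,-0.1,0.6],[0,-0.12,0.7],[0,-0.12,0.7],[0,-0.12,0.7],[0,-0.12,0.7],[0,-0.12,0.7],[0,-0.12,0.7],[0,-0.12,0.7]],"rotation":[[0,0,0],[0,0,0],[0,0,0],[0,0,0],[0,0,0],[0,0,0],[0,0,0],[0,0,0],[0,0,0],[0,0,0]],"grip":[1,1,1,1,1,1,1,1,1,1]}' >/dev/null
python3 st.py
```

```text
t 21.68 bin [-26.9 -14.6  80.8] yaw 12.71 tz [ 0.039 -0.17  -0.985] F [ 0.6  0.2 -2.3] w 0.653 j [-0.3  -0.23  2.19 -0.17  1.1  -0.45]
190 332.0 196 333.0 202 335.0 208 336.5 
t 22.57 bin [-27.  -15.   73.2] yaw 12.7 tz [ 0.038 -0.169 -0.985] F [ 0.4  0.8 -2.4] w 0.649 j [-0.3  -0.22  2.19 -0.17  1.08 -0.45]
```

```bash
python3 -m pendant '{"linear":[[0,-0.02,0.1],[0,-0.03,0.17],[0,-0.04,0.2],[0,-0.04,0.2],[0,-0.04,0.2],[0,-0.04,0.2],[0,-0.04,0.2],[0,-0.04,0.2],[0,-0.04,0.2],[0,-0.04,0.2]],"rotation":[[0,0,0],[0,0,0],[0,0,0],[0,0,0],[0,0,0],[0,0,0],[0,0,0],[0,0,0],[0,0,0],[0,0,0]],"grip":[1,1,1,1,1,1,1,1,1,1]}' >/dev/null
python3 st.py
```

```text
t 23.4 bin [-26.6 -14.6  72.9] yaw 12.69 tz [ 0.038 -0.17  -0.985] F [-5.3  0.7  8.5] w 0.648 j [-0.3  -0.21  2.19 -0.17  1.08 -0.45]
```

```bash
python3 -m pendant '{"linear":[[0,0,-0.1],[0,0,-0.1],[0,0,-0.1],[0,0,-0.1],[0,0,-0.1],[0,0,-0.6],[0,0,-2],[0,0,-5],[0,0,-9],[0,0,-13]],"rotation":[[0,0,0],[0,0,0],[0,0,0],[0,0,0],[0,0,0],[0,0,0],[0,0,0],[0,0,0],[0,0,0],[0,0,0]],"grip":[0.9,0.6,0.3,0.19,0.19,0.19,0.19,0.19,0.19,0.19]}' >/dev/null
python3 st.py
python3 -m pendant '{"linear":[[0,-2,-2],[0,-5,-4],[0,-8,-5],[0,-11,-5],[0,-13,-5],[0,-13,-5],[0,-13,-5],[0,-13,-5],[0,-13,-5],[0,-13,-5]],"rotation":[[2,0,0],[6,0,0],[10,0,0],[10,0,0],[10,0,0],[10,0,0],[10,0,0],[10,0,0],[10,0,0],[10,0,0]],"grip":[0.19,0.19,0.19,0.19,0.19,0.19,0.19,0.19,0.19,0.19]}' >/dev/null
python3 st.py; python3 rod.py; python3 - <<'E'
from st import *
a=manip.grab_frame("top")[130:330,230:430,::-1]; b=manip.grab_frame("scene")[120:320,220:420,::-1]
cv2.imwrite("pics/c6.png",cv2.resize(np.hstack([a,b]),(800,400),interpolation=cv2.INTER_CUBIC))
E
```

```text
t 24.23 bin [-50.4 -16.  199.7] yaw 12.68 tz [ 0.036 -0.169 -0.985] F [ 1.1 -1.4 -0.1] w 0.808 j [-0.26 -0.4   2.11 -0.16  1.36 -0.45]
t 25.07 bin [-185.6  -14.9  226. ] yaw 12.62 tz [ 0. -0. -1.] F [ 0.3  0.5 -0.3] w 0.808 j [-0.05 -0.48  2.11 -0.    1.51 -0.27]
190 332.0 196 333.0 202 335.0 208 336.5
```

View pics/c6.png

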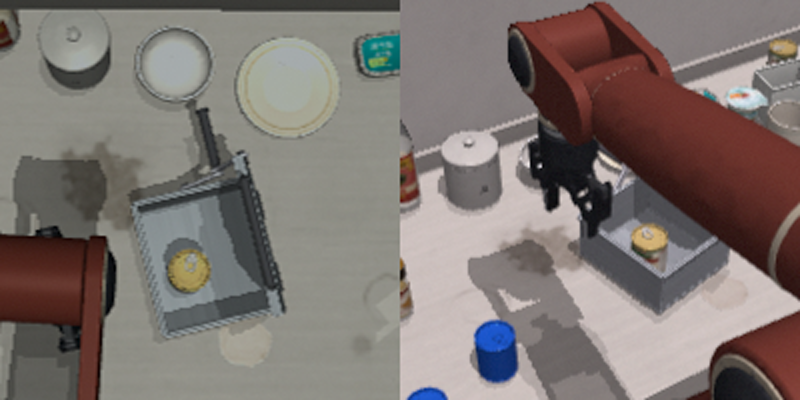

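The left half shows the tin standing in the bin at (188,270) with the lid up and the rod at (208,140). The right half agrees: the tin is upright and the hand clear. Next is the knee handle.

```bash
python3 -m pendant '{"linear":[[1,0,0],[3,0,0.5],[6,0,1],[9,0,1],[12,0,1],[14.5,0,1],[16.3,0,1],[17,0,1],[17,0,1],[17,0,1]],"rotation":[[0,0,5],[0,0,12],[0,0,19],[0,0,26],[0,0,33],[0,0,40],[0,0,47],[0,0,54],[0,0,61],[0,0,68]],"grip":[0.5,0.5,0.5,0.5,0.5,0.5,0.5,0.5,0.5,0.5]}' >/dev/null
python3 st.py; python3 d.py 33.5 155 200
```

```text
t 26.05 bin [-186.   155.5  215.3] yaw -55.67 tz [-0.001 -0.    -1.   ] F [ 0.1  0.5 -0.5] w 0.503 j [ 0.03 -0.02  1.75 -0.    1.41  1.  ]
tool shift cm [20.38  8.14  1.53]
```

```bash
python3 -m pendant '{"linear":[[1.5,0.6,0.2],[4.5,1.8,0.5],[8,3.2,0.9],[11.5,4.6,1.2],[15,6,1.5],[18,7.2,1.5],[19.8,7.9,1.5],[20.4,8.1,1.5],[20.4,8.1,1.5],[20.4,8.1,1.5]],"rotation":[[0,0,5],[0,0,11],[0,0,17],[0,0,21.6],[0,0,21.6],[0,0,21.6],[0,0,21.6],[0,0,21.6],[0,0,21.6],[0,0,21.6]],"grip":[0.5,0.5,0.5,0.5,0.5,0.5,0.5,0.5,0.5,0.5]}' >/dev/null
python3 st.py; python3 d.py 33.5 155 122
python3 - <<'E'
from st import *
b=manip.grab_frame("scene")[100:300,250:450,::-1];a=manip.grab_frame("top")[130:330,230:430,::-1]
cv2.imwrite("pics/c7.png",cv2.resize(np.hstack([a,b]),(800,400),interpolation=cv2.INTER_CUBIC))
E
```

```text
t 26.88 bin [ 32.7 156.2 200.6] yaw -76.92 tz [-0.001  0.001 -1.   ] F [ 0.2  0.5 -0.5] w 0.502 j [-0.31  0.12  1.64  0.    1.39  1.03]
tool shift cm [0.08 0.12 7.86]
```

View pics/c7.png

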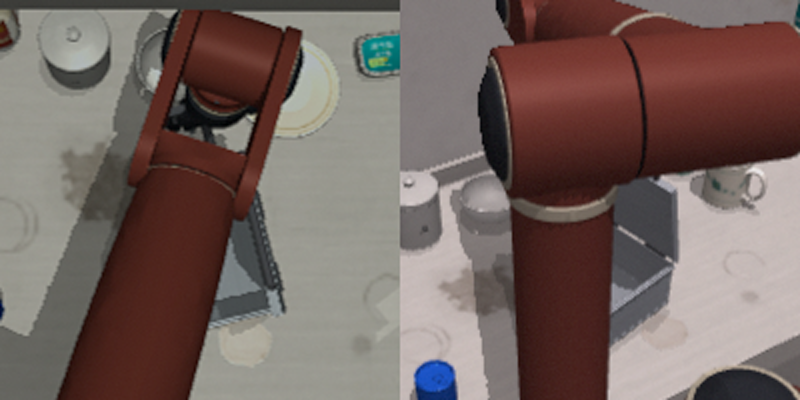

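The hand is over the rod in the left half; the rod is mostly hidden at about (210,140). The lid is still up. Next I descend and pinch.

```bash
python3 -m pendant '{"linear":[[0,0,1],[0,0,3],[0.1,0,5],[0.1,0.1,6.7],[0.1,0.1,7.6],[0.1,0.1,7.8],[0.1,0.1,7.8],[0.1,0.1,7.8],[0.1,0.1,7.8],[0.1,0.1,7.8]],"rotation":[[0,0,-0.3],[0,0,-0.3],[0,0,-0.3],[0,0,-0.3],[0,0,-0.3],[0,0,-0.3],[0,0,-0.3],[0,0,-0.3],[0,0,-0.3],[0,0,-0.3]],"grip":[0.5,0.5,0.5,0.5,0.5,0.5,0.6,0.7,0.8,0.9]}' >/dev/null
python3 st.py
python3 -m pendant '{"linear":[[0,0,0],[0,0,0],[0,0,0],[0,0,0],[0,0,0],[0,0,0],[0,0,0],[0,0,0],[0,0,0],[0,0,0]],"rotation":[[0,0,0],[0,0,0],[0,0,0],[0,0,0],[0,0,0],[0,0,0],[0,0,0],[0,0,0],[0,0,0],[0,0,0]],"grip":[1,1,1,1,1,1,1,1,1,1]}' >/dev/null
python3 st.py
```

```text
t 27.82 bin [ 34.8 156.2 124.6] yaw -76.59 tz [ 0.003 -0.001 -1.   ] F [ 0.8 -0.2  1.3] w 0.142 j [-0.31  0.19  1.69 -0.    1.26  1.02]
t 28.65 bin [ 34.8 156.2 124.5] yaw -76.6 tz [ 0.003 -0.001 -1.   ] F [ 1.5 -0.4  5.9] w 0.139 j [-0.31  0.19  1.69 -0.    1.26  1.02]
```

```bash
python3 -c "
import numpy as np
ph=[2.2,2.17,2.13,2.08,2.03,1.97,1.91,1.85,1.79,1.73]
while len(ph)<40: ph.append(max(round(ph[-1]-.06,3),.058))
g=lambda p:np.c_[-6.88*np.cos(p),-6.88*np.sin(p)]
s=2.216
for k in range(4):
    q=np.array(ph[10*k:10*k+10]); print(q.tolist()); print([[a,0,b] for a,b in (g(q)-g(s)).round(2).tolist()]); s=q[-1]
"
```

```text
[2.2, 2.17, 2.13, 2.08, 2.03, 1.97, 1.91, 1.85, 1.79, 1.73]
[[-0.09, 0, -0.07], [-0.26, 0, -0.18], [-0.49, 0, -0.34], [-0.78, 0, -0.51], [-1.09, 0, -0.67], [-1.46, 0, -0.84], [-1.85, 0, -0.99], [-2.24, 0, -1.12], [-2.64, 0, -1.22], [-3.05, 0, -1.3]]
[1.67, 1.61, 1.55, 1.49, 1.43, 1.37, 1.31, 1.25, 1.19, 1.13]
[[-0.41, 0, -0.05], [-0.82, 0, -0.08], [-1.23, 0, -0.09], [-1.65, 0, -0.06], [-2.06, 0, -0.02], [-2.46, 0, 0.05], [-2.86, 0, 0.15], [-3.26, 0, 0.26], [-3.65, 0, 0.41], [-4.03, 0, 0.57]]
[1.07, 1.01, 0.95, 0.89, 0.83, 0.77, 0.71, 0.65, 0.59, 0.53]
[[-0.37, 0, 0.19], [-0.72, 0, 0.4], [-1.07, 0, 0.63], [-1.39, 0, 0.88], [-1.71, 0, 1.15], [-2.0, 0, 1.43], [-2.28, 0, 1.74], [-2.54, 0, 2.06], [-2.78, 0, 2.39], [-3.0, 0, 2.74]]
[0.47, 0.41, 0.35, 0.29, 0.23, 0.17, 0.11, 0.058, 0.058, 0.058]
[[-0.2, 0, 0.36], [-0.37, 0, 0.74], [-0.53, 0, 1.12], [-0.66, 0, 1.51], [-0.76, 0, 1.91], [-0.84, 0, 2.31], [-0.9, 0, 2.72], [-0.93, 0, 3.08], [-0.93, 0, 3.08], [-0.93, 0, 3.08]]
```

```bash
python3 -m pendant '{"linear":[[-0.09,0,-0.07],[-0.26,0,-0.18],[-0.49,0,-0.34],[-0.78,0,-0.51],[-1.09,0,-0.67],[-1.46,0,-0.84],[-1.85,0,-0.99],[-2.24,0,-1.12],[-2.64,0,-1.22],[-3.05,0,-1.3]],"rotation":[[0,0,0],[0,0,0],[0,0,0],[0,0,0],[0,0,0],[0,0,0],[0,0,0],[0,0,0],[0,0,0],[0,0,0]],"grip":[1,1,1,1,1,1,1,1,1,1]}' >/dev/null
python3 st.py
```

```text
t 29.48 bin [  7.4 155.9 139.4] yaw -76.62 tz [ 0.005 -0.008 -1.   ] F [ -0.5 -10.4   9.3] w 0.142 j [-0.27  0.14  1.71 -0.01  1.28  1.07]
```

```bash
python3 -m pendant '{"linear":[[-0.2,0,-0.03],[-0.41,0,-0.05],[-0.6,0,-0.07],[-0.82,0,-0.08],[-1,0,-0.09],[-1.23,0,-0.09],[-1.23,0,-0.09],[-1.23,0,-0.09],[-1.23,0,-0.09],[-1.23,0,-0.09]],"rotation":[[0,0,0],[0,0,0],[0,0,0],[0,0,0],[0,0,0],[0,0,0],[0,0,0],[0,0,0],[0,0,0],[0,0,0]],"grip":[1,1,1,1,1,1,1,1,1,1]}' >/dev/null
python3 st.py
python3 - <<'E'
from st import *
b=manip.grab_frame("scene")[100:300,250:450,::-1];a=manip.grab_frame("top")[130:330,230:430,::-1]
cv2.imwrite("pics/c8.png",cv2.resize(np.hstack([a,b]),(800,400),interpolation=cv2.INTER_CUBIC))
E
```

```text
t 30.32 bin [ -6.6 155.7 140.2] yaw -76.6 tz [ 0.004 -0.004 -1.   ] F [-2.1 -4.1 11.7] w 0.139 j [-0.25  0.13  1.72 -0.    1.28  1.08]
```

View pics/c8.png

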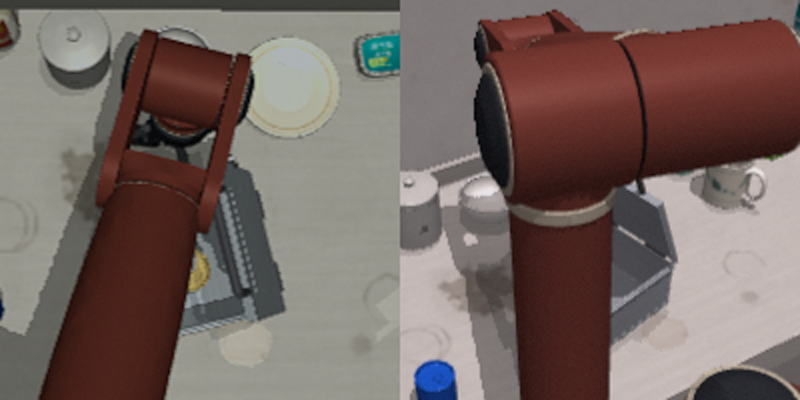

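The left half shows the lid's front bar at (225,230), moved to the front: the lid is coming down, carried by the knee. The tin is still upright at (197,270). I continue along the circle.

```bash
python3 -m pendant '{"linear":[[-0.41,0,0.02],[-0.82,0,0.07],[-1.23,0,0.14],[-1.63,0,0.23],[-2.03,0,0.35],[-2.42,0,0.49],[-2.79,0,0.66],[-3.16,0,0.84],[-3.52,0,1.05],[-3.86,0,1.28]],"rotation":[[0,0,0],[0,0,0],[0,0,0],[0,0,0],[0,0,0],[0,0,0],[0,0,0],[0,0,0],[0,0,0],[0,0,0]],"grip":[1,1,1,1,1,1,1,1,1,1]}' >/dev/null
python3 st.py; python3 -c "
import numpy as np
g=lambda p:np.c_[-6.88*np.cos(p),-6.88*np.sin(p)]
q=np.linspace(.89,.35,10);print((g(q)-g(.95)).round(2).tolist())
q=np.maximum(np.linspace(.30,-.15,10),.058);print((g(q)-g(.35)).round(2).tolist())"
```

```text
t 31.25 bin [-47.5 154.8 123.9] yaw -76.58 tz [ 0.002 -0.    -1.   ] F [ 8.1 -1.6 -5.2] w 0.139 j [-0.2   0.12  1.76 -0.    1.25  1.14]
[[-0.33, 0.25], [-0.64, 0.52], [-0.94, 0.81], [-1.22, 1.11], [-1.48, 1.43], [-1.71, 1.77], [-1.93, 2.12], [-2.13, 2.48], [-2.31, 2.85], [-2.46, 3.24]]
[[-0.11, 0.33], [-0.2, 0.66], [-0.28, 0.99], [-0.34, 1.33], [-0.38, 1.67], [-0.41, 1.96], [-0.41, 1.96], [-0.41, 1.96], [-0.41, 1.96], [-0.41, 1.96]]
```

```bash
python3 -m pendant '{"linear":[[-0.33,0,0.25],[-0.64,0,0.52],[-0.94,0,0.81],[-1.22,0,1.11],[-1.48,0,1.43],[-1.71,0,1.77],[-1.93,0,2.12],[-2.13,0,2.48],[-2.31,0,2.85],[-2.46,0,3.24]],"rotation":[[0,0,0],[0,0,0],[0,0,0],[0,0,0],[0,0,0],[0,0,0],[0,0,0],[0,0,0],[0,0,0],[0,0,0]],"grip":[1,1,1,1,1,1,1,1,1,1]}' >/dev/null
python3 st.py
python3 -m pendant '{"linear":[[-0.11,0,0.3],[-0.2,0,0.6],[-0.26,0,0.9],[-0.31,0,1.15],[-0.35,0,1.35],[-0.37,0,1.5],[-0.39,0,1.6],[-0.39,0,1.7],[-0.39,0,1.7],[-0.39,0,1.7]],"rotation":[[0,0,0],[0,0,0],[0,0,0],[0,0,0],[0,0,0],[0,0,0],[0,0,0],[0,0,0],[0,0,0],[0,0,0]],"grip":[1,1,1,1,1,1,1,1,1,1]}' >/dev/null
python3 st.py
```

```text
t 32.08 bin [-72.2 153.3  90.5] yaw -76.6 tz [-0.002 -0.    -1.   ] F [ 5.2 -1.2 -2.2] w 0.138 j [-0.16  0.15  1.8  -0.    1.2   1.18]
t 32.92 bin [-75.6 153.4  74.6] yaw -76.6 tz [-0.002 -0.    -1.   ] F [-2.  -3.8  1.8] w 0.136 j [-0.15  0.16  1.81 -0.    1.17  1.18]
```

```bash
python3 -m pendant '{"linear":[[0,0,0.05],[0,0,0.1],[0,0,0.15],[0,0,0.2],[0,0,0.2],[0,0,0.2],[0,0,0.2],[0,0,0.2],[0,0,0.2],[0,0,0.2]],"rotation":[[0,0,0],[0,0,0],[0,0,0],[0,0,0],[0,0,0],[0,0,0],[0,0,0],[0,0,0],[0,0,0],[0,0,0]],"grip":[1,1,1,1,1,1,1,1,1,1]}' >/dev/null
python3 st.py
```

```text
t 33.75 bin [-75.5 153.5  73.7] yaw -76.59 tz [-0.002 -0.001 -1.   ] F [-6.2 -4.7  7.6] w 0.14 j [-0.15  0.17  1.81 -0.    1.17  1.18]
```

```bash
python3 -m pendant '{"linear":[[0,0,-0.05],[0,0,-0.1],[0,0,-0.1],[0,0,-0.1],[0,0,-0.1],[0,0,-0.6],[0,0,-2],[0,0,-5],[0,0,-9],[0,0,-13]],"rotation":[[0,0,0],[0,0,0],[0,0,0],[0,0,0],[0,0,0],[0,0,0],[0,0,0],[0,0,0],[0,0,0],[0,0,0]],"grip":[0.9,0.7,0.5,0.5,0.5,0.5,0.5,0.5,0.5,0.5]}' >/dev/null
python3 st.py
python3 -m pendant '{"linear":[[-2,0,-1],[-5,0,-2],[-8,0,-3],[-11,0,-3],[-14,0,-3],[-16,0,-3],[-17,0,-3],[-17,0,-3],[-17,0,-3],[-17,0,-3]],"rotation":[[0,0,0],[0,0,0],[0,0,0],[0,0,0],[0,0,0],[0,0,0],[0,0,0],[0,0,0],[0,0,0],[0,0,0]],"grip":[0.5,0.5,0.5,0.5,0.5,0.5,0.5,0.5,0.5,0.5]}' >/dev/null
python3 st.py
python3 - <<'E'
from st import *
t=manip.grab_frame("top")[:,:,::-1];cv2.imwrite("pics/top9.png",t)
b=manip.grab_frame("scene")[120:320,180:380,::-1];a=t[150:350,210:410]
a0=cv2.imread("pics/top0.png")[150:350,210:410]
r=lambda i:cv2.resize(i,(400,400),interpolation=cv2.INTER_CUBIC)
cv2.imwrite("pics/c9.png",np.hstack([r(a),r(b)]))
d=cv2.absdiff(t,cv2.imread("pics/top0.png")).max(2)
print("mug diff",(d[195:250,435:485]>40).sum(),"jars",(d[205:255,115:205]>40).sum(),"blue",[(d[y-14:y+14,x-16:x+16]>40).sum() for x,y in((152,278),(172,307),(219,285))],"lid back",(d[190:300,335:375]>40).sum())
E
```

```text
t 34.58 bin [-76.2 153.3 204.1] yaw -76.59 tz [-0.002  0.001 -1.   ] F [1.  1.  0.6] w 0.504 j [-0.15  0.02  1.73  0.    1.39  1.18]
t 35.42 bin [-244.7  152.   232.9] yaw -76.66 tz [ 0. -0. -1.] F [0.3 0.5 0.4] w 0.499 j [ 0.13 -0.05  1.75 -0.    1.44  1.47]
mug diff 113 jars 1561 blue [np.int64(0), np.int64(311), np.int64(894)] lid back 420
```

View pics/c9.png

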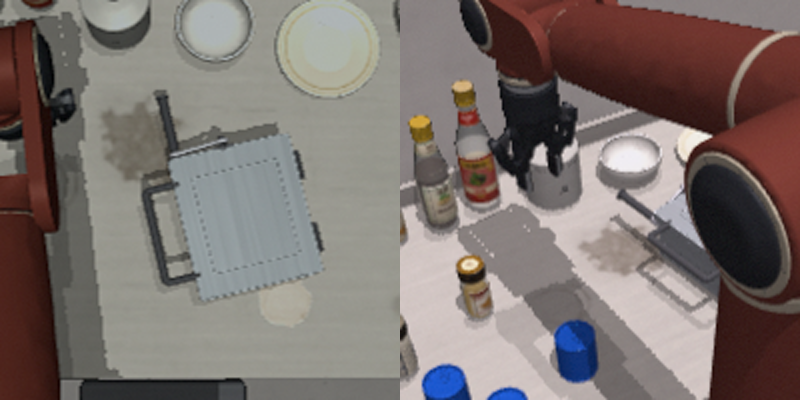

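The lid is flat shut. The bar at full-image (282,245) and rod end at (290,197) are back at their starting pixels, and the hand is clear. One numeric check, then I hand in.

```bash
python3 - <<'E'
from st import *
t=cv2.cvtColor(cv2.imread("pics/top9.png"),cv2.COLOR_BGR2GRAY);t0=cv2.cvtColor(cv2.imread("pics/top0.png"),cv2.COLOR_BGR2GRAY)
for n,(x0,y0,x1,y1) in dict(bar=(276,236,300,300),rod=(284,192,304,228),lid=(300,220,370,300),mug=(440,198,482,246)).items():
    f=lambda g:np.float32(g[y0:y1,x0:x1]); print(n,cv2.phaseCorrelate(f(t0),f(t),cv2.createHanningWindow((x1-x0,y1-y0),cv2.CV_32F)))
s=cv2.imread("pics/scene0.png");e=manip.grab_frame("scene")[:,:,::-1]
for im in(s,e):
    n,l,st,c=cv2.connectedComponentsWithStats(cv2.inRange(cv2.cvtColor(im,cv2.COLOR_BGR2HSV)[260:350,180:300],(105,150,50),(130,255,255)));print("blue",[c[i].round(1).tolist() for i in range(1,n) if st[i,4]>80])
d=cv2.absdiff(np.ascontiguousarray(e),s).max(2);print("jars diff px",(d[275:310,165:190]>40).sum(),(d[247:280,205:228]>40).sum())
print(manip.job_done())
E
```

```text
bar ((-0.10302238055449564, 0.07507547526200398), 0.9252407271414995)
rod ((-0.06317214818921713, 0.023590117385495546), 0.9946322808663051)
lid ((-0.041304819703483986, -0.14106250787684615), 0.8391395921508471)
mug ((0.5062667633669093, -0.03251606972854404), 1.0013692120711009)
blue [[87.6, 35.0], [23.2, 57.8], [54.1, 69.4]]
blue [[87.6, 35.0], [23.2, 57.8], [54.1, 69.5]]
jars diff px 0 55
the job is handed in; nothing more can be done
None
```

The job is done and handed in at about 36 s. I raised the lid until the stay locked; it resisted a push back and held the lid alone. I stood the tin upright in the bin and let go, broke the knee, and carried the lid down by the knee handle until it was shut.

- **Tin regrip:** I set the tin down once and regripped it with the hand leaning 10°, because an upright wrist would have hit the raised handle bar. It stands at about (-27, -15) mm instead of the suggested (-20, -15) mm.
- **Last checks:**
  - The handle bar, knee rod and lid were within 0.15 px of their starting image positions, so the lid is fully shut.
  - The blue tins moved 0.1 px at most, and the first jar showed no change.
  - The hand was clear, with about 0 N on it.
- **Less certain:**
  - The mug check gave a 0.5 px shift and the second jar 55 changed pixels. I put both down to changed arm shadows; nothing went near the mug, and the hand stayed well clear of that jar.
  - The tin cannot be seen with the lid shut. It was last seen upright while the lid was coming down.

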